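Pin the retaining bar over the well plate

ROBOT

A 6-joint arm with a two-finger parallel gripper is mounted at the origin on a cart in front of the work surface, level with it; the furniture and walls round the work are solid. World frame = base frame: x ahead of the robot, y to its left, z up, the work surface at z = 0. Lengths are in mm, angles in degrees, forces in N, time in s.
With the tool pointing down it reaches from about 275 to 750 mm from the base axis. Payload 10.2 kg.
Tool frame: the origin (TCP) lies on the mounting face of the last link; the fingertips stand 166 mm ahead of it and the grasp point (between the pads) lies 147 mm ahead of it; z points along the fingers, y is the line along which they close (so a half turn about z gives the same grasp; the last joint's range is limited). The gripper opens to 88 mm and grips with 3 to 60 N. Pads are 18 mm wide; open, the fingers measure 123 mm over their backs; the gripper's body (75 mm by 187 mm) begins 45 mm behind the grasp point.
Start: joints at [-90.035, 17.928, 85.812, -0, 76.261, -12.8], TCP at [115.991, -512.034, 404.72] pointing down, gripper open.
Joint ranges: [-168.41, 168.41], [-55.51, 124.54], [10.69, 146.95], [-70.63, 250.63], [1, 178], [-165.06, 165.06]. Speed limits (degrees/s): [136.94, 136.94, 172.46, 180, 180, 180].

INTERFACE

Orientations are given as [roll, pitch, yaw] about the fixed x, y, z axes, in that order (R = Rz(yaw) Ry(pitch) Rx(roll)).
In Python, from station import env, optics, order, spotter gives the robot as it stands.
- The arm moves only by the tool step_arm, never from a script. Its argument "increments" is a list of rows, each an object with "claw": the gripper command: -1 is shut, 1 is fully open, values between are in proportion; "delta_pos": the shift along the world's x, y, z in cm, a list of three; "twist": the turn, a rotation vector about the world's x, y, z in rad, a list of three. A call has 1 to 20 rows; each row is the pose to reach, as a shift and turn from the pose commanded when the call began; what a row does not reach only later rows make up. A row lasts 1/10 s, in which the tool goes at most 50 mm and 8.59 degrees, less where a joint would pass 70% of its speed; a pose out of reach is approached as far as the arm can. A call with a gripper value outside its range is refused whole. The fingers move at their own pace and stop on an object; the grip force is fixed at half the most. Time passes only in rows, so rows that repeat a pose let the fingers close. It gives the time, the measured TCP pose, the force, the opening and the grip force at its end, in the units of the state.
- env.get_obs(): the state, without advancing time (a new reading comes with each control period).
- optics.get_image(name): name is "side" or "top"; returns the picture (384x512x3 uint8, blue, green, red); there is no depth.
- optics.camera_params(name): a dict with "K" (3x3 intrinsics, pixels), "dist_coeffs" ([k1, k2, p1, p2, k3] as OpenCV has them; the pictures are not rectified), "xyz" and "rotation" of the camera in the world. Camera axes: x right, y down, z forward; pixel columns grow to the right and rows downward; lengths in mm; the calibration is good to about 2 mm. A picture is of the moment at which its call begins. camera_params takes no time and is no camera call.
- order.hand_in(): hands the job in; it is judged then, once.
Trained networks look in the newest picture that a camera, given by its name, has taken for a name from the list of things; names that differ only in an ending like _2 or _b are one class to them, and where a whole thing is asked for, a point or a joint stands for the part that bears it (a point fixed in the world has none). Each returns a list of dicts, best first, with "confidence" (0 to 1); they miss things now and then, are a little off and sometimes report something else, mostly with a low value. They report only what shows in the picture. A call takes as long as a camera call. They do not tell look-alikes from the thing itself.
- spotter.boxes_of(camera, query): "bbox" ([left, top, width, height] in pixels, round what is visible of it).
- spotter.silhouettes(camera, query): "region" (384x512 bool, what is visible of it) and "bbox" ([left, top, width, height] in pixels, round what is visible of it).
The state is a dict: "clock": time; "joint_positions": joint angles; "dq": joint speeds; "effort": joint torques, N m; "eef_pos": TCP position; "tcp_rot": TCP orientation; "contact_force": force on the tool from outside, world axes, zero at the start; "moment": the same for the moment, N m; "opening": finger opening in mm; "grip_force": force on a finger pad.
Only numpy, scipy, OpenCV 4.12 (cv2) and the standard library are available. Lean on these libraries where they do the work, as an engineer would, in place of code of your own. Each camera call takes 0.05 s, during which the arm holds its last target. There are 200 camera calls.

TASK

Pluck the two long pins out of the pocket tray and push one down through each end of the retaining bar into the post beneath it, fully home with its flange resting on the bar, so that the well plate is locked in its nest. Leave the short pins in the tray, keep the bar lying in its place across the posts, and do not disturb the other things on the desk.

Things in the scene. Friction and masses are not known exactly. Their poses are not given: they have to be found in the camera images.
- long_pin_a: long steel pin, 48 mm overall, about 40 g: shank 9 x 30 mm with tapered foot (6 mm wide at the end), flange 16 mm diameter x 3 mm, then a round knurled grip 12 mm diameter x 15 mm on top. Stands in a tray pocket, foot 4 mm and top 52 mm above the desk: 12 mm taller than the short pins. Which of the six filled pockets varies. Origin: centre of foot; z up the pin.
- long_pin_b: the other long steel pin, 48 mm overall, about 40 g: shank 9 x 30 mm with tapered foot (6 mm wide at the end), flange 16 mm diameter x 3 mm, then a round knurled grip 12 mm diameter x 15 mm on top. Stands in a tray pocket, foot 4 mm and top 52 mm above the desk: 12 mm taller than the short pins. Which of the six filled pockets varies. Origin: centre of foot; z up the pin.
- long_pin_a_shoulder (a point): underside of long_pin_a's flange, on the pin's axis, 30 mm above its foot; meets the bar's top when the pin is fully home
- long_pin_b_shoulder (a point): the same point on long_pin_b
- short_pin_1: short steel pin like the long ones but with a shank of only 16 mm (34 mm overall): it hangs by its flange on the tray's top face, flange underside 22 mm and top 40 mm above the desk. Stays where it is. Origin: centre of the foot; z up along the pin.
- short_pin_2: short steel pin like the long ones but with a shank of only 16 mm (34 mm overall): it hangs by its flange on the tray's top face, flange underside 22 mm and top 40 mm above the desk. Stays where it is. Origin: centre of the foot; z up along the pin.
- short_pin_3: short steel pin like the long ones but with a shank of only 16 mm (34 mm overall): it hangs by its flange on the tray's top face, flange underside 22 mm and top 40 mm above the desk. Stays where it is. Origin: centre of the foot; z up along the pin.
- short_pin_4: short steel pin like the long ones but with a shank of only 16 mm (34 mm overall): it hangs by its flange on the tray's top face, flange underside 22 mm and top 40 mm above the desk. Stays where it is. Origin: centre of the foot; z up along the pin.
- pin_tray: black pocket tray fixed to the desk, 92 (x) x 120 (y) x 22 mm; 11 mm square pockets 28 mm apart, 18 mm deep, at x = -28, 0, 28 and y = -42, -14, 14, 42 mm; six filled, in pairs. The two grips of a pair are only 16 mm apart, too little for a finger; square to the pair's line both sides of a pin are free. Pins lift straight out. Origin: centre of underside; yaw within 0.6 rad.
- nest: nest fixed to the desk: grey base 138 (x) x 160 (y) x 8 mm with a frosted well plate (top 22 mm up) and, at y = +62 and -62 mm, an aluminium post 40 x 30 mm, 26 mm high, each with a vertical 12 mm through hole down to the desk. Lips round the bar ends reach 31.5 mm up. Origin: centre of underside; yaw within 0.45 rad.
- bar: loose steel retaining bar, 28 (x) x 150 (y) x 8 mm, about 200 g, lying across the plate on the posts (underside 26, top 34 mm above the desk), held by the lips with about 1 mm play. Vertical 12 mm through holes at y = +62 and -62 mm over the post holes. Origin: centre of underside.
- nest_hole_l (a point): on the axis of the post hole at the nest's +y side, at the height of the bar's top face (34 mm above the desk)
- nest_hole_r (a point): the same for the post hole at the nest's -y side
- stain_bottle: bystander: loose reagent bottle with black cap, 46 mm diameter x 85 mm, between tray and nest; origin: centre of the underside
- loose_vial: bystander: light loose capped vial standing on the desk behind the work, 13 mm diameter x 48 mm; origin: centre of the underside
- marker: bystander: marker pen lying in front, 135 x 17 x 16 mm; origin: centre of the underside
- tweezers: bystander: tweezers lying in front, 122 x 13 x 9 mm; origin: centre of the underside
Things that resemble listed ones, but are neither listed nor needed, are in the scene too. Of the things that look like the bar, the larger one is meant.

How it is judged:
By the outcome, as a careful person would: the job done as asked, in the order asked, and still so for the second after the job is handed in, with the robot touching nothing.
It also fails if it takes over 54 s, if anything falls off the work surface, if the arm or the gripper's body presses on something with over 40 N, if the wrist force passes 120 N, or if a joint passes its speed limit or range.

## Working session

There is one attempt and no reset: what is moved stays moved. The work goes in short steps, Python scripts to look and compute and a tool call to move; the robot and the scene stay as the last step left them, time stands still between calls to the robot, and variables do not carry over. Pictures are saved under pics/ and viewed, at most 10 in all, crops included, and the job is handed in when it is done.

Besides the shell and the picture viewer there is one more tool, called as a command line: name --argument value ..., lists and objects as JSON in quotes. step_arm: Moves the arm, as the interface text tells. Its arguments: {"type":"object","properties":{"increments":{"type":"array"}},"required":["increments"]}

```bash
mkdir -p pics; ls; python3 - <<'E'
from station import env, optics, order, spotter
import cv2,numpy as np
for c in ["side","top"]:
    im=optics.get_image(c); cv2.imwrite(f"pics/{c}0.png",im)
    p=optics.camera_params(c); print(c,p)
    for q in ["long_pin_a","short_pin_1","pin_tray","nest","bar"]:
        for r in spotter.boxes_of(c,q): print(q,np.round(r["bbox"]).tolist(),round(r["confidence"],2))
print(env.get_obs())
E
```

```text
pics
side {'K': array([[358.63669322,   0.        , 257.30546314],
       [  0.        , 358.63669322, 190.21152445],
       [  0.        ,   0.        ,   1.        ]]), 'dist_coeffs': array([-0.07781604,  0.        ,  0.        ,  0.        ,  0.        ]), 'xyz': array([ 406.73873557, 1021.84381326,  643.27148281]), 'rotation': array([-1.17327105e+02, -1.49950061e-01, -1.74648893e+02])}
long_pin_a [217.0, 258.0, 8.0, 13.0] 0.48
short_pin_1 [225.0, 271.0, 5.0, 11.0] 0.52
pin_tray [210.0, 256.0, 42.0, 34.0] 0.62
nest [216.0, 193.0, 44.0, 25.0] 0.72
nest [244.0, 207.0, 20.0, 31.0] 0.43
bar [224.0, 189.0, 29.0, 23.0] 0.77
bar [286.0, 156.0, 13.0, 10.0] 0.46
top {'K': array([[498.2380915 ,   0.        , 262.00311819],
       [  0.        , 498.2380915 , 193.06018399],
       [  0.        ,   0.        ,   1.        ]]), 'dist_coeffs': array([0.05066263, 0.        , 0.        , 0.        , 0.        ]), 'xyz': array([ 407.29244741, -126.18755649, 1634.66756299]), 'rotation': array([-176.57766467,    1.16110253,  -89.75123854])}
long_pin_a [253.0, 237.0, 38.0, 3.0] 0.36
pin_tray [127.0, 164.0, 42.0, 37.0] 0.66
nest [239.0, 148.0, 51.0, 46.0] 0.91
bar [244.0, 156.0, 43.0, 28.0] 0.75
bar [389.0, 216.0, 25.0, 27.0] 0.56
{'clock': 0.6, 'joint_positions': array([-9.00330282e+01,  1.79267770e+01,  8.58129518e+01, -3.47288159e-04,
        7.62625838e+01, -1.27969004e+01]), 'dq': array([ 0.10554854,  0.09524863,  0.01445226, -0.08452305, -0.02039574,
        0.0719781 ]), 'effort': array([-1.16448504e-03, -4.01984167e+01, -2.52352077e+01,  6.94119371e-02,
        3.19932704e-02, -9.65348931e-06]), 'eef_pos': array([ 116.0043825 , -512.02009064,  404.72276737]), 'tcp_rot': array([-1.79997670e+02, -1.83261776e-04,  1.27639547e+01]), 'contact_force': array([-0.17470105, -0.27283909,  0.40400321]), 'moment': array([ 0.0322155 , -0.04586101,  0.02334796]), 'grip_force': 0.0, 'opening': 87.63351328261723}
```

```bash
python3 - <<'E'
import cv2,numpy as np
t=cv2.imread("pics/top0.png"); s=cv2.imread("pics/side0.png")
cv2.imwrite("pics/t1.png",cv2.resize(t[130:255,110:310],None,fx=4,fy=4,interpolation=cv2.INTER_CUBIC))
cv2.imwrite("pics/s1.png",cv2.resize(s[150:300,180:320],None,fx=4,fy=4,interpolation=cv2.INTER_CUBIC))
cv2.imwrite("pics/both.png",cv2.resize(np.hstack([t,s]),(800,300),interpolation=cv2.INTER_AREA))
E
```

```text
(no output)
```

View pics/t1.png

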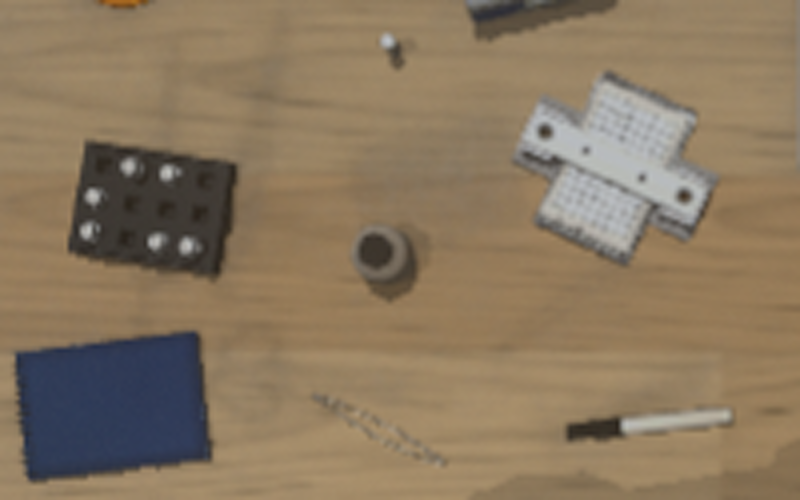

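View pics/s1.png

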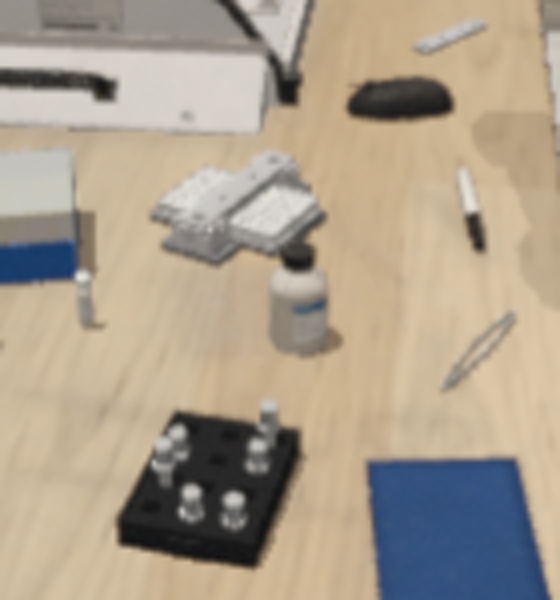

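View pics/both.png

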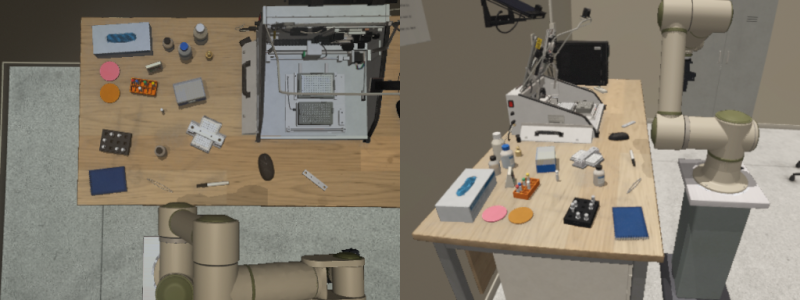

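Top crop (×4, offset 110,130): pins stand at (130,167), (170,173), (94,197), (89,231), (157,241) and (190,245), and the bar holes are at (545,131) and (684,195). The side crop shows tall pins at (163,455) and (268,415). Look-alikes are the four short pins, the capped vial at (388,42) and a small bar-like strip near the mouse. I'll fit the tray pose and test which pins are long against both cameras.

```bash
cat > h.py <<'E'
import cv2,numpy as np
from scipy.spatial.transform import Rotation as R
from station import env, optics, order, spotter
def cam(c):
    p=optics.camera_params(c); return p["K"],p["dist_coeffs"],np.array(p["xyz"]),R.from_euler("xyz",p["rotation"],degrees=True).as_matrix()
def ray(c,uv,z):
    K,d,t,Rm=cam(c); n=cv2.undistortPoints(np.float64(uv).reshape(-1,1,2),K,d).reshape(-1,2)
    v=np.c_[n,np.ones(len(n))]@Rm.T; return t+v*((z-t[2])/v[:,2])[:,None]
def proj(c,P):
    K,d,t,Rm=cam(c); q=(np.float64(P).reshape(-1,3)-t)@Rm
    return cv2.projectPoints(q,np.zeros(3),np.zeros(3),K,d)[0].reshape(-1,2)
def blob(g,uv,r,dark=False):
    "background-subtracted intensity centroid"
    u,v=np.round(uv).astype(int); w=g[v-r:v+r+1,u-r:u+r+1].astype(float)
    if dark: w=255-w
    w=np.clip(w-(w.min()+.45*(w.max()-w.min())),0,None)
    Y,X=np.mgrid[v-r:v+r+1,u-r:u+r+1]; return np.array([(w*X).sum(),(w*Y).sum()])/w.sum()
E
cat > m.py <<'E'
from h import *
from scipy.optimize import least_squares
from itertools import combinations
off=np.array([110,130])
t=cv2.cvtColor(cv2.imread("pics/top0.png"),6); s=cv2.cvtColor(cv2.imread("pics/side0.png"),6)
pt=np.array([[130,167],[170,173],[94,197],[89,231],[157,241],[190,245]])/4+off-.4
ps=np.array([[163,445],[178,431],[191,492],[233,499],[258,446],[268,408]])/4+[180,150]-.4
ut=np.array([blob(t,p,4) for p in pt]); 
print("top",ut.round(1).tolist())
# order matches pt; side association: 130->163,170->178,94->191,89->233,157->258,190->268
cell=np.array([[28,14],[28,-14],[0,42],[-28,42],[-28,-14],[-28,-42]])
def world(p): 
    c,q=np.cos(p[2]),np.sin(p[2]); return p[:2]+cell@np.array([[c,q],[-q,c]])
for L in combinations(range(6),2):
    z=np.full(6,36.); z[list(L)]=48
    f=lambda p:(ray("top",ut,z)[:,:2]-world(p)).ravel()
    r=least_squares(f,[400,240,-.1])
    zt=np.full(6,40.); zt[list(L)]=52
    e=proj("side",np.c_[world(r.x),zt-5])-ps
    print(L,r.x.round(3),"top rms",np.sqrt((r.fun**2).mean()).round(2),"side rms",np.sqrt((e**2).mean()).round(2),"debias",e.std(0).round(2)) 
    if L==(0,5): print(world(r.x).round(1),r.fun.reshape(-1,2).round(1))
h=np.array([blob(t,p/4+off-.4,3,True) for p in np.array([[545,131],[684,195]])])
H=ray("top",h,34); print(h,H.round(1),np.linalg.norm(H[0]-H[1]))
for q in ["stain_bottle","loose_vial"]:
    b=spotter.boxes_of("top",q)
    if b: bb=np.array(b[0]["bbox"]); print(q,ray("top",bb[:2]+bb[2:]/2,40).round(0),b[0]["confidence"])
E
python3 m.py
```

```text
top [[141.7, 171.2], [151.3, 172.7], [132.8, 178.6], [131.3, 187.3], [148.3, 189.9], [156.1, 190.9]]
(0, 1) [ 5.41521e+02  2.82411e+02 -1.68000e-01] top rms 1.13 side rms 1.96 debias [0.22 1.89]
(0, 2) [ 5.41612e+02  2.82385e+02 -1.55000e-01] top rms 1.32 side rms 1.95 debias [0.15 1.91]
(0, 3) [ 5.41699e+02  2.82417e+02 -1.45000e-01] top rms 1.32 side rms 1.92 debias [0.11 1.87]
(0, 4) [ 5.41693e+02  2.82474e+02 -1.49000e-01] top rms 1.16 side rms 1.99 debias [0.13 1.97]
(0, 5) [ 5.41689e+02  2.82500e+02 -1.50000e-01] top rms 0.2 side rms 1.44 debias [0.1  0.31]
[[571.5 292.2]
 [567.3 264.5]
 [548.  324. ]
 [520.3 328.2]
 [511.9 272.8]
 [507.7 245.2]] [[-0.3  0.1]
 [ 0.2 -0.1]
 [ 0.3 -0.2]
 [-0.2 -0. ]
 [-0.1  0.3]
 [ 0.  -0.1]]
(1, 2) [ 5.41611e+02  2.82418e+02 -1.57000e-01] top rms 1.88 side rms 2.37 debias [0.21 2.68]
(1, 3) [ 5.41697e+02  2.82451e+02 -1.47000e-01] top rms 1.89 side rms 2.35 debias [0.19 2.66]
(1, 4) [ 5.41692e+02  2.82508e+02 -1.50000e-01] top rms 1.78 side rms 2.4 debias [0.19 2.72]
(1, 5) [ 5.41688e+02  2.82534e+02 -1.51000e-01] top rms 1.36 side rms 1.97 debias [0.17 1.9 ]
(2, 3) [ 5.41789e+02  2.82427e+02 -1.34000e-01] top rms 1.9 side rms 2.37 debias [0.19 2.72]
(2, 4) [ 5.41782e+02  2.82483e+02 -1.37000e-01] top rms 1.81 side rms 2.43 debias [0.21 2.8 ]
(2, 5) [ 5.41778e+02  2.82509e+02 -1.39000e-01] top rms 1.41 side rms 2.01 debias [0.18 2.01]
(3, 4) [ 5.41868e+02  2.82516e+02 -1.28000e-01] top rms 1.74 side rms 2.45 debias [0.29 2.83]
(3, 5) [ 5.41863e+02  2.82541e+02 -1.29000e-01] top rms 1.33 side rms 2.03 debias [0.26 2.05]
(4, 5) [ 5.41856e+02  2.82597e+02 -1.33000e-01] top rms 1.2 side rms 2.09 debias [0.26 2.14]
[[245.81590373 162.39387173]
 [280.57793473 178.53409644]] [[ 602.   -40.6   34. ]
 [ 550.  -153.    34. ]] 123.88822520791427
stain_bottle [[504.  92.  40.]] 0.54
```

Long pins are clearly nos. 0 and 5 (fit rms 0.2 mm top, and best in the side view too): A (571.5, 292.2) and B (507.7, 245.2). Holes are L (602.0, −40.6) and R (550.0, −153.0), 123.9 mm apart against 124 nominal. I'll go over pin A at yaw 81.4°.

step_arm --increments '[{"claw": -0.1,"delta_pos": [22,40,-3],"twist": [0,0,1.198]},{"claw": -0.1,"delta_pos": [22,40,-3],"twist": [0,0,1.198]},{"claw": -0.1,"delta_pos": [22,40,-3],"twist": [0,0,1.198]},{"claw": -0.1,"delta_pos": [22,40,-3],"twist": [0,0,1.198]},{"claw": -0.1,"delta_pos": [22,40,-3],"twist": [0,0,1.198]},{"claw": -0.1,"delta_pos": [22,40,-3],"twist": [0,0,1.198]},{"claw": -0.1,"delta_pos": [22,40,-3],"twist": [0,0,1.198]},{"claw": -0.1,"delta_pos": [22,40,-3],"twist": [0,0,1.198]},{"claw": -0.1,"delta_pos": [22,40,-3],"twist": [0,0,1.198]},{"claw": -0.1,"delta_pos": [45.55,80.42,-14.47],"twist": [0,0,1.198]},{"claw": -0.1,"delta_pos": [45.55,80.42,-14.47],"twist": [0,0,1.198]},{"claw": -0.1,"delta_pos": [45.55,80.42,-14.47],"twist": [0,0,1.198]},{"claw": -0.1,"delta_pos": [45.55,80.42,-14.47],"twist": [0,0,1.198]},{"claw": -0.1,"delta_pos": [45.55,80.42,-14.47],"twist": [0,0,1.198]},{"claw": -0.1,"delta_pos": [45.55,80.42,-14.47],"twist": [0,0,1.198]},{"claw": -0.1,"delta_pos": [45.55,80.42,-14.47],"twist": [0,0,1.198]},{"claw": -0.1,"delta_pos": [45.55,80.42,-14.47],"twist": [0,0,1.198]},{"claw": -0.1,"delta_pos": [45.55,80.42,-14.47],"twist": [0,0,1.198]},{"claw": -0.1,"delta_pos": [45.55,80.42,-14.47],"twist": [0,0,1.198]},{"claw": -0.1,"delta_pos": [45.55,80.42,-14.47],"twist": [0,0,1.198]}]'

```text
clock: 2.7
eef_pos: [571.9, 295.3, 257.6]
tcp_rot: [-179.9, 0.0, 81.6]
contact_force: [0.1, -0.5, -0.1]
opening: 39.5
grip_force: 0.0
```

step_arm --increments '[{"claw": -0.1,"delta_pos": [0,0,-2],"twist": [0,0,0]},{"claw": -0.1,"delta_pos": [0,0,-2],"twist": [0,0,0]}]'

```text
clock: 2.9
eef_pos: [570.9, 291.7, 237.8]
tcp_rot: [-179.8, 0.1, 81.4]
contact_force: [0.7, -0.1, -0.4]
opening: 39.7
grip_force: 0.0
```

```bash
python3 - <<'E'
from h import *
s=optics.get_image("side"); o=env.get_obs(); print(o["eef_pos"],o["tcp_rot"])
e=o["eef_pos"]; Rm=R.from_euler("xyz",o["tcp_rot"],degrees=True).as_matrix()
x0,y0=170,200
im=cv2.resize(s[y0:y0+100,x0:x0+120],None,fx=6,fy=6,interpolation=cv2.INTER_CUBIC)
P=[e+Rm@[0,sy*20,166] for sy in(-1,1)]+[e+Rm@[0,0,166]]+[[571.5,292.2,52],[507.7,245.2,52]]
for u in proj("side",P): cv2.drawMarker(im,tuple(int(k) for k in ((u-[x0,y0]+.5)*6)),(0,0,255),0,12,1)
print(proj("side",P).round(1)); cv2.imwrite("pics/s2.png",im)
E
```

```text
[571.22279136 291.64669166 239.37758447] [-1.79881345e+02  6.25801428e-02  8.13853426e+01]
[[227.1 255.5]
 [212.4 253.2]
 [219.7 254.3]
 [219.9 261.1]
 [246.3 251.6]]
```

View pics/s2.png

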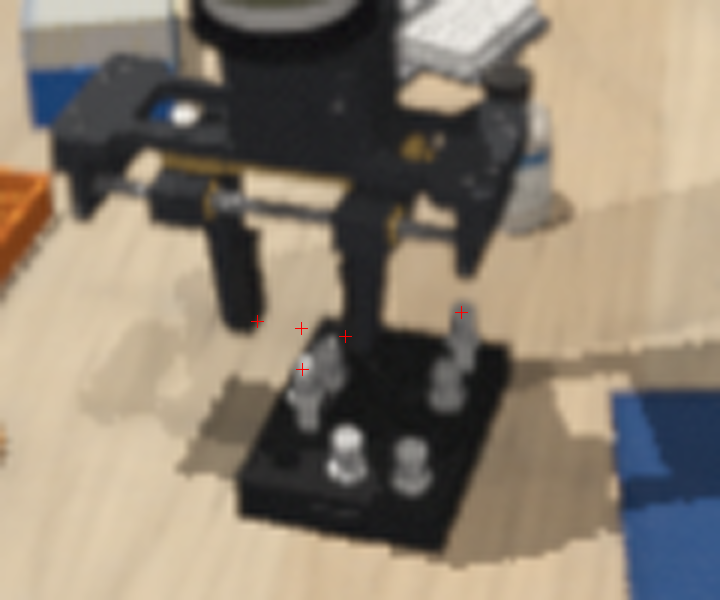

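The projected fingertips and pin tops land on the seen ones: fingertips at crop (257,322) and (345,336), pin A top near (304,362), pin B top near (463,308). I'll descend and close.

step_arm --increments '[{"claw": -0.1,"delta_pos": [0,0,-1.5],"twist": [0,0,0]},{"claw": -0.1,"delta_pos": [0,0,-3],"twist": [0,0,0]},{"claw": -0.1,"delta_pos": [0,0,-3.5],"twist": [0,0,0]},{"claw": -0.1,"delta_pos": [0,0,-3.5],"twist": [0,0,0]},{"claw": -0.1,"delta_pos": [0,0,-3.5],"twist": [0,0,0]}]'

```text
clock: 3.45
eef_pos: [571.6, 292.2, 205.2]
tcp_rot: [180.0, -0.0, 81.4]
contact_force: [-0.1, -0.1, -1.0]
opening: 39.8
grip_force: 0.0
```

step_arm --increments '[{"claw": -1,"delta_pos": [0,0,0],"twist": [0,0,0]},{"claw": -1,"delta_pos": [0,0,0],"twist": [0,0,0]},{"claw": -1,"delta_pos": [0,0,0],"twist": [0,0,0]},{"claw": -1,"delta_pos": [0,0,0],"twist": [0,0,0]},{"claw": -1,"delta_pos": [0,0,0],"twist": [0,0,0]}]'

```text
clock: 3.95
eef_pos: [571.5, 292.2, 205.2]
tcp_rot: [180.0, -0.0, 81.4]
contact_force: [-0.1, 0.2, 0.4]
opening: 10.6
grip_force: 30.0
```

step_arm --increments '[{"claw": -1,"delta_pos": [0,0,1.5],"twist": [0,0,0]},{"claw": -1,"delta_pos": [0,0,4],"twist": [0,0,0]},{"claw": -1,"delta_pos": [0,0,7.5],"twist": [0,0,0]},{"claw": -1,"delta_pos": [0,0,11.5],"twist": [0,0,0]},{"claw": -1,"delta_pos": [0,0,11.5],"twist": [0,0,0]}]'

```text
clock: 4.45
eef_pos: [571.9, 292.4, 327.1]
tcp_rot: [179.4, -0.3, 81.4]
contact_force: [0.5, -0.8, 0.6]
opening: 10.7
grip_force: 30.0
```

step_arm --increments '[{"claw": -1,"delta_pos": [1.5,-16,0],"twist": [0,0,0]},{"claw": -1,"delta_pos": [1.5,-16,0],"twist": [0,0,0]},{"claw": -1,"delta_pos": [1.5,-16,0],"twist": [0,0,0]},{"claw": -1,"delta_pos": [3,-33.3,0],"twist": [0,0,0]},{"claw": -1,"delta_pos": [3,-33.3,0],"twist": [0,0,0]},{"claw": -1,"delta_pos": [3,-33.3,0],"twist": [0,0,0]},{"claw": -1,"delta_pos": [3,-33.3,0],"twist": [0,0,0]},{"claw": -1,"delta_pos": [3,-33.3,-3.5],"twist": [0,0,0]},{"claw": -1,"delta_pos": [3,-33.3,-7],"twist": [0,0,0]},{"claw": -1,"delta_pos": [3,-33.3,-7],"twist": [0,0,0]},{"claw": -1,"delta_pos": [3,-33.3,-7],"twist": [0,0,0]}]'

```text
clock: 5.55
eef_pos: [601.7, -40.7, 250.9]
tcp_rot: [180.0, 0.0, 81.4]
contact_force: [0.1, -0.1, -0.3]
opening: 10.6
grip_force: 30.0
```

```bash
python3 - <<'E'
from h import *
s=optics.get_image("side"); t=optics.get_image("top"); o=env.get_obs(); e=o["eef_pos"]; print(e,o["tcp_rot"],o["opening"],o["contact_force"])
cv2.imwrite("pics/side3.png",s); cv2.imwrite("pics/top3.png",t)
x0,y0=205,160
im=cv2.resize(s[y0:y0+70,x0:x0+80],None,fx=8,fy=8,interpolation=cv2.INTER_CUBIC)
P=[e+[0,0,-166],e+[0,0,-166-34.5],[602,-40.6,34],[550,-153,34]]
print(proj("side",P).round(1))
for u in proj("side",P): cv2.drawMarker(im,tuple(int(k) for k in ((u-[x0,y0]+.5)*8)),(0,0,255),0,8,1)
cv2.imwrite("pics/s3.png",im)
E
```

```text
[601.95443854 -40.67278552 252.23188235] [1.79813710e+02 2.09057909e-02 8.14311823e+01] 10.791497256994356 [0.33807614 0.7030956  0.35500435]
[[228.7 190.4]
 [229.  199.4]
 [229.2 203.9]
 [248.  189.7]]
```

View pics/s3.png

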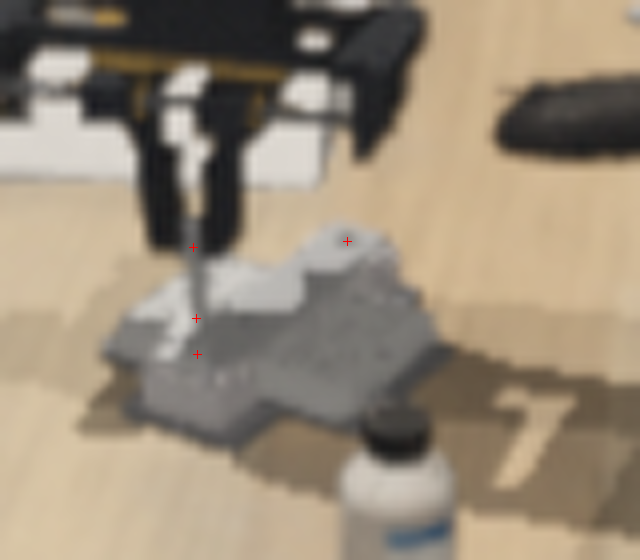

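Shank at crop (195,215)–(198,310), in line with the hole L marker (197,354). Insertion starts slowly while I watch the force.

step_arm --increments '[{"claw": -1,"delta_pos": [0,0,-1.0],"twist": [0,0,0]},{"claw": -1,"delta_pos": [0,0,-1.5],"twist": [0,0,0]},{"claw": -1,"delta_pos": [0,0,-1.7],"twist": [0,0,0]},{"claw": -1,"delta_pos": [0,0,-1.9],"twist": [0,0,0]},{"claw": -1,"delta_pos": [0,0,-2.0],"twist": [0,0,0]},{"claw": -1,"delta_pos": [0,0,-2.0],"twist": [0,0,0]}]'

```text
clock: 6.25
eef_pos: [601.5, -40.8, 230.0]
tcp_rot: [-180.0, 0.0, 81.4]
contact_force: [0.2, 0.7, -1.3]
opening: 10.4
grip_force: 30.0
```

step_arm --increments '[{"claw": -1,"delta_pos": [0,0,-0.3],"twist": [0,0,0]},{"claw": -1,"delta_pos": [0,0,-0.6],"twist": [0,0,0]},{"claw": -1,"delta_pos": [0,0,-0.9],"twist": [0,0,0]},{"claw": -1,"delta_pos": [0,0,-1.2],"twist": [0,0,0]},{"claw": -1,"delta_pos": [0,0,-1.2],"twist": [0,0,0]}]'

```text
clock: 6.75
eef_pos: [601.4, -40.8, 217.5]
tcp_rot: [-180.0, -0.0, 81.4]
contact_force: [0.5, -0.2, -0.6]
opening: 10.4
grip_force: 30.0
```

step_arm --increments '[{"claw": -1,"delta_pos": [0,0,-0.4],"twist": [0,0,0]},{"claw": -1,"delta_pos": [0,0,-0.8],"twist": [0,0,0]},{"claw": -1,"delta_pos": [0,0,-1.1],"twist": [0,0,0]},{"claw": -1,"delta_pos": [0,0,-1.25],"twist": [0,0,0]},{"claw": -1,"delta_pos": [0,0,-1.35],"twist": [0,0,0]},{"claw": -1,"delta_pos": [0,0,-1.35],"twist": [0,0,0]}]'

```text
clock: 7.35
eef_pos: [601.5, -40.8, 205.1]
tcp_rot: [180.0, 0.0, 81.4]
contact_force: [-2.2, 0.7, 4.8]
opening: 10.6
grip_force: 30.0
```

step_arm --increments '[{"claw": -1,"delta_pos": [0,0,-0.05],"twist": [0,0,0]},{"claw": -1,"delta_pos": [0,0,-0.05],"twist": [0,0,0]},{"claw": -0.4,"delta_pos": [0,0,0],"twist": [0,0,0]},{"claw": -0.4,"delta_pos": [0,0,0],"twist": [0,0,0]},{"claw": -0.4,"delta_pos": [0,0,0],"twist": [0,0,0]},{"claw": -0.4,"delta_pos": [0,0,1.5],"twist": [0,0,0]},{"claw": -0.1,"delta_pos": [0,0,5],"twist": [0,0,0]},{"claw": -0.1,"delta_pos": [0,0,10],"twist": [0,0,0]},{"claw": -0.1,"delta_pos": [0,0,10],"twist": [0,0,0]}]'

```text
clock: 8.25
eef_pos: [602.3, -40.9, 312.2]
tcp_rot: [179.3, 0.1, 81.4]
contact_force: [1.5, -0.5, -0.1]
opening: 39.6
grip_force: 0.0
```

```bash
python3 - <<'E'
from h import *
s=optics.get_image("side"); o=env.get_obs(); print(o["eef_pos"],o["opening"])
x0,y0=205,160
im=cv2.resize(s[y0:y0+70,x0:x0+80],None,fx=8,fy=8,interpolation=cv2.INTER_CUBIC)
P=[[601.7,-40.7,37],[601.7,-40.7,52]]
for u in proj("side",P): cv2.drawMarker(im,tuple(int(k) for k in ((u-[x0,y0]+.5)*8)),(0,0,255),0,6,1)
cv2.imwrite("pics/s4.png",im)
E
```

```text
[601.81671474 -40.86727715 308.61557031] 39.819223883600365
```

View pics/s4.png

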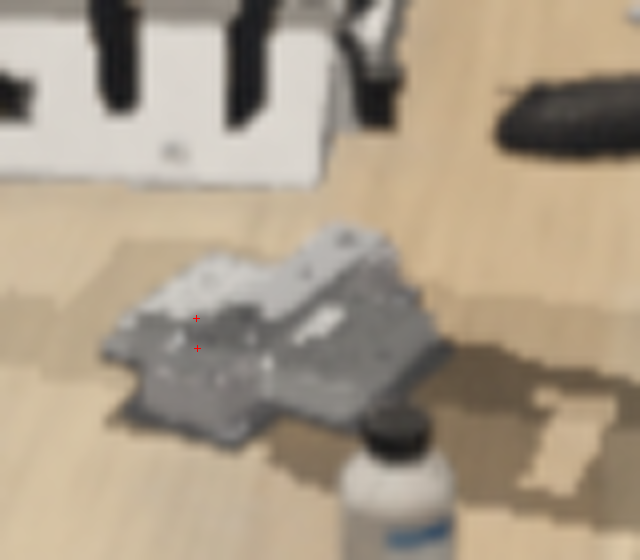

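The pin isn't clear here because it's in the arm's shadow. I'll recheck it once the arm is over the tray.

step_arm --increments '[{"claw": -0.1,"delta_pos": [-9.4,28.6,0],"twist": [0,0,0]},{"claw": -0.1,"delta_pos": [-9.4,28.6,0],"twist": [0,0,0]},{"claw": -0.1,"delta_pos": [-9.4,28.6,0],"twist": [0,0,0]},{"claw": -0.1,"delta_pos": [-9.4,28.6,0],"twist": [0,0,0]},{"claw": -0.1,"delta_pos": [-9.4,28.6,0],"twist": [0,0,0]},{"claw": -0.1,"delta_pos": [-9.4,28.6,0],"twist": [0,0,0]},{"claw": -0.1,"delta_pos": [-9.4,28.6,-3],"twist": [0,0,0]},{"claw": -0.1,"delta_pos": [-9.4,28.6,-6],"twist": [0,0,0]},{"claw": -0.1,"delta_pos": [-9.4,28.6,-6],"twist": [0,0,0]},{"claw": -0.1,"delta_pos": [-9.4,28.6,-6],"twist": [0,0,0]},{"claw": -0.1,"delta_pos": [-9.4,28.6,-6],"twist": [0,0,0]}]'

```text
clock: 9.4
eef_pos: [508.0, 244.9, 245.9]
tcp_rot: [179.9, -0.0, 81.4]
contact_force: [-0.4, 0.9, 0.2]
opening: 39.6
grip_force: 0.0
```

```bash
python3 - <<'E'
from h import *
s=optics.get_image("side"); t=optics.get_image("top"); o=env.get_obs(); e=o["eef_pos"]; print(e,o["opening"],o["tcp_rot"])
g=cv2.cvtColor(t,6)
a=cv2.resize(s[165:285,175:275],(400,480),interpolation=cv2.INTER_CUBIC)
b=cv2.resize(t[140:200,230:280],(400,480),interpolation=cv2.INTER_CUBIC)
for P in ([e[0],e[1],e[2]-166],[507.7,245.2,52],[571.5,292.2,37],[601.7,-40.7,52]):
    u=proj("side",P)[0]; cv2.drawMarker(a,tuple(int(k) for k in ((u-[175,165]+.5)*4)),(0,0,255),0,6,1)
u=proj("top",[601.7,-40.7,45])[0]; print(u)
cv2.imwrite("pics/s5.png",np.hstack([a,b]))
E
```

```text
[507.86578709 244.96855881 245.85309288] 39.71477307320093 [ 1.79886153e+02 -4.78347517e-02  8.13758363e+01]
[245.6761807  162.08065903]
```

View pics/s5.png

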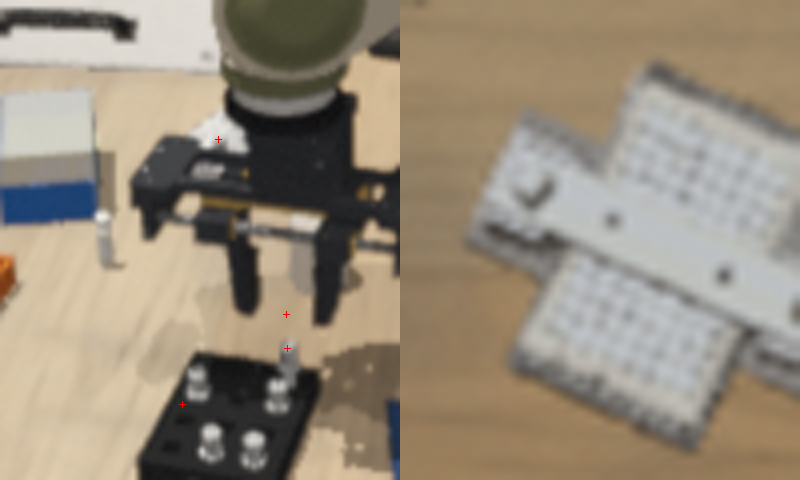

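Pin A's pocket is empty and its grip shows in the bar hole at (525,180) in the top view; bar in place. Pin B's top is at (288,348), under the fingers.

step_arm --increments '[{"claw": -0.1,"delta_pos": [0,0,-1.5],"twist": [0,0,0]},{"claw": -0.1,"delta_pos": [0,0,-3],"twist": [0,0,0]},{"claw": -0.1,"delta_pos": [0,0,-3.9],"twist": [0,0,0]},{"claw": -0.1,"delta_pos": [0,0,-3.9],"twist": [0,0,0]},{"claw": -0.1,"delta_pos": [0,0,-3.9],"twist": [0,0,0]},{"claw": -0.1,"delta_pos": [0,0,-3.9],"twist": [0,0,0]}]'

```text
clock: 10.1
eef_pos: [507.7, 245.2, 206.4]
tcp_rot: [179.9, -0.0, 81.4]
contact_force: [0.0, -0.1, 0.3]
opening: 39.8
grip_force: 0.0
```

step_arm --increments '[{"claw": -0.5,"delta_pos": [0,0,-0.13],"twist": [0,0,0]},{"claw": -1,"delta_pos": [0,0,-0.13],"twist": [0,0,0]},{"claw": -1,"delta_pos": [0,0,-0.13],"twist": [0,0,0]},{"claw": -1,"delta_pos": [0,0,-0.13],"twist": [0,0,0]},{"claw": -1,"delta_pos": [0,0,-0.13],"twist": [0,0,0]}]'

```text
clock: 10.6
eef_pos: [507.5, 245.2, 204.3]
tcp_rot: [180.0, -0.0, 81.4]
contact_force: [0.2, 0.0, 1.3]
opening: 10.9
grip_force: 30.0
```

step_arm --increments '[{"claw": -1,"delta_pos": [0,0,1.5],"twist": [0,0,0]},{"claw": -1,"delta_pos": [0,0,4],"twist": [0,0,0]},{"claw": -1,"delta_pos": [0,0,7.5],"twist": [0,0,0]},{"claw": -1,"delta_pos": [0,0,11.5],"twist": [0,0,0]},{"claw": -1,"delta_pos": [0,0,11.5],"twist": [0,0,0]}]'

```text
clock: 11.1
eef_pos: [508.1, 245.4, 324.3]
tcp_rot: [179.5, -0.2, 81.4]
contact_force: [-0.2, 0.0, -0.6]
opening: 10.6
grip_force: 30.0
```

step_arm --increments '[{"claw": -1,"delta_pos": [4.2,-39.8,0],"twist": [0,0,0]},{"claw": -1,"delta_pos": [4.2,-39.8,0],"twist": [0,0,0]},{"claw": -1,"delta_pos": [4.2,-39.8,0],"twist": [0,0,0]},{"claw": -1,"delta_pos": [4.2,-39.8,0],"twist": [0,0,0]},{"claw": -1,"delta_pos": [4.2,-39.8,0],"twist": [0,0,0]},{"claw": -1,"delta_pos": [4.2,-39.8,0],"twist": [0,0,0]},{"claw": -1,"delta_pos": [4.2,-39.8,0],"twist": [0,0,0]},{"claw": -1,"delta_pos": [4.2,-39.8,0],"twist": [0,0,0]},{"claw": -1,"delta_pos": [4.2,-39.8,0],"twist": [0,0,0]},{"claw": -1,"delta_pos": [4.2,-39.8,-3.5],"twist": [0,0,0]},{"claw": -1,"delta_pos": [4.2,-39.8,-7],"twist": [0,0,0]},{"claw": -1,"delta_pos": [4.2,-39.8,-7],"twist": [0,0,0]},{"claw": -1,"delta_pos": [4.2,-39.8,-7],"twist": [0,0,0]}]'

```text
clock: 12.4
eef_pos: [549.7, -152.4, 249.6]
tcp_rot: [-180.0, -0.0, 81.4]
contact_force: [0.5, -0.5, 0.5]
opening: 10.7
grip_force: 30.0
```

```bash
python3 - <<'E'
from h import *
s=optics.get_image("side"); o=env.get_obs(); e=o["eef_pos"]; print(e,o["tcp_rot"],o["opening"],o["contact_force"])
x0,y0=205,160
im=cv2.resize(s[y0:y0+70,x0:x0+80],None,fx=8,fy=8,interpolation=cv2.INTER_CUBIC)
for u in proj("side",[e+[0,0,-200.5],[550,-153,34]]): cv2.drawMarker(im,tuple(int(k) for k in ((u-[x0,y0]+.5)*8)),(0,0,255),0,6,1)
cv2.imwrite("pics/s6.png",im)
E
```

```text
[ 549.89179083 -152.59624416  250.60565265] [1.79906045e+02 2.78948371e-02 8.14362658e+01] 10.976009996711284 [ 0.11182893 -0.73495036  0.8959316 ]
```

View pics/s6.png

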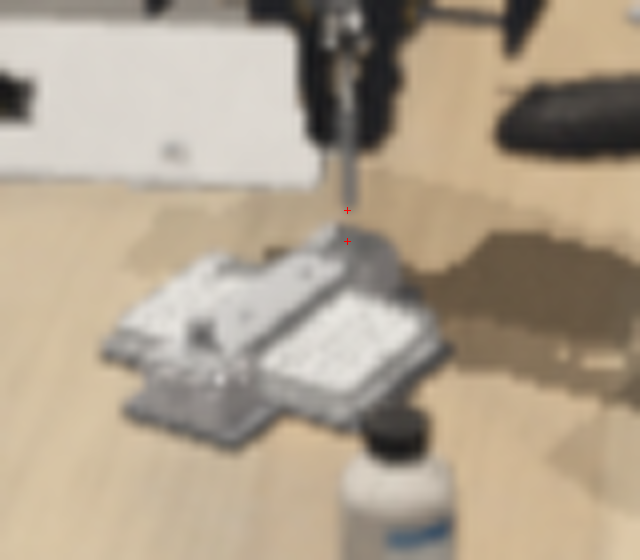

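Pin B's shank ends at (349,207), above hole R at (347,241), and pin A's grip stands at (202,332) in hole L. I'll insert it.

step_arm --increments '[{"claw": -1,"delta_pos": [0,-0.03,-1.0],"twist": [0,0,0]},{"claw": -1,"delta_pos": [0,-0.03,-1.4],"twist": [0,0,0]},{"claw": -1,"delta_pos": [0,-0.03,-1.6],"twist": [0,0,0]},{"claw": -1,"delta_pos": [0,-0.03,-1.8],"twist": [0,0,0]},{"claw": -1,"delta_pos": [0,-0.03,-2.0],"twist": [0,0,0]},{"claw": -1,"delta_pos": [0,-0.03,-2.0],"twist": [0,0,0]}]'

```text
clock: 13.05
eef_pos: [549.5, -153.1, 229.1]
tcp_rot: [-180.0, -0.0, 81.4]
contact_force: [0.3, 0.0, -0.6]
opening: 10.5
grip_force: 30.0
```

step_arm --increments '[{"claw": -1,"delta_pos": [0,0,-0.3],"twist": [0,0,0]},{"claw": -1,"delta_pos": [0,0,-0.6],"twist": [0,0,0]},{"claw": -1,"delta_pos": [0,0,-0.9],"twist": [0,0,0]},{"claw": -1,"delta_pos": [0,0,-1.2],"twist": [0,0,0]},{"claw": -1,"delta_pos": [0,0,-1.2],"twist": [0,0,0]}]'

```text
clock: 13.55
eef_pos: [549.4, -153.1, 216.7]
tcp_rot: [-180.0, -0.0, 81.4]
contact_force: [-0.4, -0.3, -0.0]
opening: 11.0
grip_force: 30.0
```

step_arm --increments '[{"claw": -1,"delta_pos": [0,0,-0.4],"twist": [0,0,0]},{"claw": -1,"delta_pos": [0,0,-0.8],"twist": [0,0,0]},{"claw": -1,"delta_pos": [0,0,-1.1],"twist": [0,0,0]},{"claw": -1,"delta_pos": [0,0,-1.2],"twist": [0,0,0]},{"claw": -1,"delta_pos": [0,0,-1.28],"twist": [0,0,0]},{"claw": -1,"delta_pos": [0,0,-1.28],"twist": [0,0,0]}]'

```text
clock: 14.15
eef_pos: [549.5, -153.2, 204.5]
tcp_rot: [180.0, 0.0, 81.4]
contact_force: [0.1, 0.0, -0.3]
opening: 11.1
grip_force: 30.0
```

step_arm --increments '[{"claw": -1,"delta_pos": [0,0,-0.06],"twist": [0,0,0]},{"claw": -1,"delta_pos": [0,0,-0.1],"twist": [0,0,0]},{"claw": -1,"delta_pos": [0,0,-0.1],"twist": [0,0,0]}]'

```text
clock: 14.45
eef_pos: [549.6, -153.1, 204.2]
tcp_rot: [180.0, 0.0, 81.4]
contact_force: [-2.6, 1.4, 6.6]
opening: 11.1
grip_force: 30.0
```

Seated: 6.6 N at z 204.2. Next I release, rise and move clear.

step_arm --increments '[{"claw": -0.4,"delta_pos": [0,0,0],"twist": [0,0,0]},{"claw": -0.4,"delta_pos": [0,0,0],"twist": [0,0,0]},{"claw": -0.4,"delta_pos": [0,0,0],"twist": [0,0,0]},{"claw": -0.4,"delta_pos": [0,0,1.5],"twist": [0,0,0]},{"claw": -0.1,"delta_pos": [0,0,5],"twist": [0,0,0]},{"claw": -0.1,"delta_pos": [0,0,10],"twist": [0,0,0]},{"claw": -0.1,"delta_pos": [0,0,15],"twist": [0,0,0]},{"claw": -0.1,"delta_pos": [-20,-3,18],"twist": [0,0,0]},{"claw": -0.1,"delta_pos": [-20,-3,18],"twist": [0,0,0]},{"claw": -0.1,"delta_pos": [-20,-3,18],"twist": [0,0,0]},{"claw": -0.1,"delta_pos": [-20,-3,18],"twist": [0,0,0]},{"claw": -0.1,"delta_pos": [-20,-3,18],"twist": [0,0,0]},{"claw": -0.1,"delta_pos": [-20,-3,18],"twist": [0,0,0]}]'

```text
clock: 15.75
eef_pos: [349.0, -183.4, 383.9]
tcp_rot: [179.9, 0.0, 81.3]
contact_force: [0.0, -0.2, 0.2]
opening: 39.9
grip_force: 0.0
```

```bash
python3 - <<'E'
from h import *
s=optics.get_image("side"); t=optics.get_image("top"); print(env.get_obs()["eef_pos"])
a=cv2.resize(s[165:290,190:290],(400,500),interpolation=cv2.INTER_CUBIC)
b=cv2.resize(t[130:220,230:302],(400,500),interpolation=cv2.INTER_CUBIC)
cv2.imwrite("pics/s7.png",np.hstack([a,b]))
t0=cv2.imread("pics/top0.png"); d=cv2.absdiff(t,t0).max(2); print("tray diff", np.argwhere(d[160:205,120:175]>60)[:,::-1].mean(0)+[120,160])
for n,P in (("L",[602,-40.6,52]),("R",[550,-153,52])): print(n,proj("side",P).round(1)*1, ((proj("side",P)-[190,165])*4).round(0))
E
```

```text
[ 350.19480505 -183.22591007  383.36239055]
tray diff [149.66666667 181.875     ]
L [[229.  199.3]] [[156. 137.]]
R [[247.9 185.4]] [[232.  81.]]
```

View pics/s7.png

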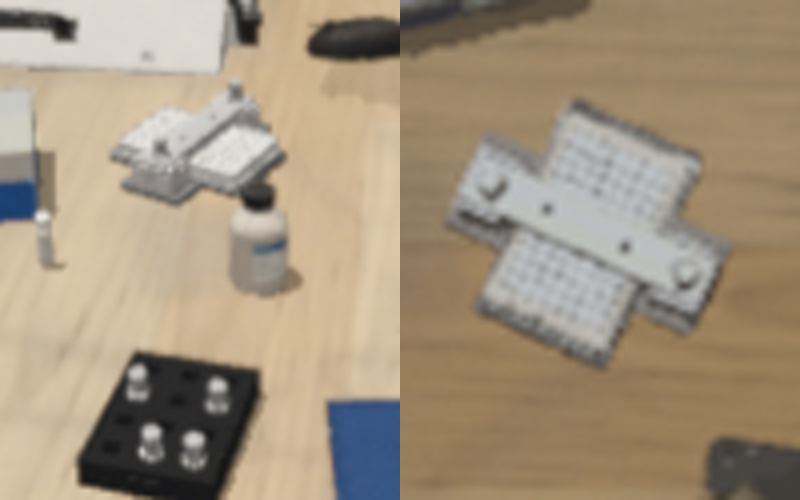

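Both grip tops are at the height expected for fully home pins: L (160,138) against predicted (156,137), R (235,82) against (232,81). The bar is in place, four short pins are still in the tray, and the bottle and vial are upright.

```bash
python3 -c "
from station import order; print(order.hand_in())"
```

```text
the job is handed in; nothing more can be done
None
```

Both long pins are pushed fully home through the bar into the posts. The bar is in place, the short pins are still in the tray, and the job was handed in at about 16 s; the hand-in gave no verdict.

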